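# Nest the graded pots on the pin stand and hold them pressed down

### The arm

A 6-joint arm with a two-finger parallel gripper is mounted at the origin on a cart in front of the work surface, level with it; the furniture and walls round the work are solid. World frame = base frame: x ahead of the robot, y to its left, z up, the work surface at z = 0. Lengths are in m, angles in rad, forces in N, time in s.
With the tool pointing down it reaches from about 0.25 to 0.725 m from the base axis. Payload 4 kg.
Tool frame: the origin (TCP) lies midway between the tips of the shut fingers; the grasp point (between the pads) lies bot.tcp_to_grasp behind it (bot.tcp_to_grasp is the distance from the TCP to the grasp point, in m); z points along the fingers, y is the line along which they close (so a half turn about z gives the same grasp; the last joint's range is limited). The gripper opens to 85 mm and grips with 20 to 120 N. Pads are 22 mm wide; open, the fingers measure 114 mm over their backs; the gripper's body (76 mm by 85 mm) begins 54 mm behind the grasp point. The pads swing forward as they close: fully open they stand 13 mm farther back than shut.
Start: joints at [-1.148, 0.241, 0.005, 1.335, 0, 1.571], TCP at [0.205, -0.456, 0.192] pointing down, gripper open.
Joint ranges: [-2.72, 2.72], [-1.05, 1.87], [-1.09, 1.28], [-1.99, 2.15], [-1.42, 1.44], [-3.14, 3.14]. Speed limits (rad/s): [2.79, 2.79, 3.14, 3.14, 3.14, 3.14].

### API

Orientations are given as a unit quaternion [x, y, z, w].
In Python, from workcell import readout, camera, bot gives the robot as it stands. The module is installed in compiled form; this text tells all that it offers.
- The arm moves only by the tool jog_arm, never from a script. Its argument "motion" is a list of rows, each an object of numbers: "x", "y", "z": the shift along the tool's x, y, z in mm; "spin": the turn about the tool's z in degrees; "fingers": the closure, from -1 (fully open) to 1 (shut). A call has 1 to 8 rows; each row is the pose to reach, as a shift and turn from the pose commanded when the call began, along the tool's axes at that moment; what a row does not reach only later rows make up. A row lasts 1/8 s, in which the tool goes at most 62.5 mm and 10.7 degrees, less where a joint would pass 70% of its speed; a pose out of reach is approached as far as the arm can. A call with a gripper value outside its range is refused whole. The fingers move at their own pace and stop on an object; the grip force is fixed at half the most. Time passes only in rows, so rows that repeat a pose let the fingers close. It gives the time, the measured TCP pose, the force, the opening and the grip force at its end, in the units of the state.
- readout.get_obs(): the state, without advancing time (a new reading comes with each control period).
- camera(name): name is "scene" or "top" or "wrist"; returns a dict with "pixels" (480x640x3 uint8, red, green, blue), "K" (3x3 intrinsics, pixels), "rvec" (rotation vector, rad) and "tvec" (3), from world to camera coordinates, as OpenCV has them. Camera axes: x right, y down, z forward; pixel columns grow to the right and rows downward; lengths in m; the calibration is good to about 2 mm. A picture is of the moment at which its call begins. There is no depth.
- bot.job_done(): hands the job in; it is judged then, once.
The state is a dict: "clock": time; "joint_pos": joint angles; "joint_vel": joint speeds; "tau": joint torques, N m; "eef_pos": TCP position; "tool_rot": TCP orientation; "ft_force": force on the tool from outside, world axes, zero at the start; "ft_torque": the same for the moment, N m; "grip_width": finger opening in m; "grasp_force": force on a finger pad.
Only numpy, scipy, OpenCV 4.12 (cv2) and the standard library are available. Lean on these libraries where they do the work, as an engineer would, in place of code of your own. Each camera call takes 0.05 s, during which the arm holds its last target. There are 200 camera calls.

### The job

Nest the graded plant pots on the little wooden stand: set the medium pot down inside the large one already standing there, then bring the tall narrow small pot into the medium one and feel about until the hole in its floor drops over the stand's upright pin. Press the small pot down until the sprung plate under the pots is fully down, and finish like that, still holding the small pot pressed down. Leave the other pots and dishes on the table where they are.

Things in the scene. Friction and masses are not known exactly. Their poses are not given: they have to be found in the camera images.
- stand: Fixed square wooden stand, 120 mm wide, yaw within 0.5 rad. Origin: centre of its underside, z up. Top of its sprung plate: 36 mm above the origin. An upright steel pin, 9 mm thick, flat top, rises through a slot in the plate to 62 mm. The slot runs along the stand's x through the middle; the pin stands 4 to 8 mm from the middle, at its +x or -x end, unknown which: feel along the slot, or see the pin before it is covered. A screw head low in the other end is no hindrance.
- seat (a joint): Travel of the stand's sprung plate: 0 up (at the start, and with all pots resting on it), 0.006 m fully down. Pressing it fully down takes about 6 to 12 N on the nested pots.
- large_pot: Terracotta pot, 84 mm outside diameter, 52 mm high, wall 4 mm, floor 6 mm with a 36 mm hole; stands centred on the stand's plate between low cleats, round the pin, and stays there. Origin: centre of its underside, z up. Its rim is 88 mm above the table.
- medium_pot: Terracotta pot, 64 mm outside diameter, 76 mm high, straight wall 3.5 mm, floor 6 mm with a 30 mm hole (clears the pin when roughly centred on the stand), 0.14 kg; upright on the table left or right of the stand. Origin: centre of its underside, z up. Nested in the large pot its underside is 42 mm above the table, its rim 30 mm above the large pot's rim.
- small_pot: Terracotta pot, 44 mm outside diameter, 100 mm high, wall 3.5 mm, floor 6 mm with a central 13 mm hole, 0.12 kg; upright on the table on the other side. Origin: centre of its underside, z up. In the medium pot it rides on the pin top, underside 62 mm above the table, until the hole is over the pin; then drops to 48 mm, on the medium pot's floor (42 mm with the plate fully down).
- salt_dish: Bystander: low white dish, 70 mm across, 27 mm high. Origin: centre of its underside. Leave alone.
- bisque_cup: Bystander: terracotta cup, flared, without hole, 66 mm across, 69 mm high. Origin: centre of its underside. Leave alone.
- pinch_pot: Bystander: grey faceted bowl-like pot, 68 mm across, 49 mm high. Origin: centre of its underside. Leave alone.
Mind the look-alikes: they are no part of the job. What is shaped like the small_pot but green or pink is not meant. Leave any yellow look-alike of the medium_pot alone.

How it is judged:
On the way, in this order (a step that is already met when the one before it is completed fails the run):
1. the medium pot stands upright on the large pot's floor (z of medium_pot in the frame of stand between 0.033 and 0.046 m and horizontal distance between medium_pot and stand below 0.013 m and angle between each of medium_pot, large_pot's own z axis and vertical below 0.06 rad and horizontal distance between large_pot and stand below 0.008 m), for 0.2 s.
2. the small pot has dropped over the pin onto the medium pot's floor (z of small_pot in the frame of stand between 0.038 and 0.0525 m and horizontal distance between small_pot and stand below 0.012 m and angle between each of small_pot, medium_pot's own z axis and vertical below 0.06 rad and z of medium_pot in the frame of stand between 0.033 and 0.046 m and horizontal distance between medium_pot and stand below 0.013 m), for 0.1 s.
At the end, for the whole second after the job is handed in: All three pots stand nested, upright (0.06 rad) and centred on the stand; the small one is down over the pin (underside under 52.5 mm); the sprung plate is pressed at least 4.5 of its 6 mm through the small pot alone, which the robot still holds, at rest (all of step 2 and horizontal distance between large_pot and stand below 0.008 m and angle between large_pot's own z axis and vertical below 0.06 rad and value of joint seat above 0.0045 m and contact force between the fingers and small_pot above 2 N and contact force between the arm and medium_pot below 0.5 N and contact force between the arm and large_pot below 0.5 N and linear speed of small_pot below 0.02 m/s); the arm keeps its last pose, push and grip.
It fails at once if a bystander is moved by more than 25 mm (distance of any of salt_dish, bisque_cup, pinch_pot from where it was at the start of the episode above 0.025 m).
It also fails if it takes over 48 s, if anything falls off the work surface, if the arm or the gripper's body presses on something with over 40 N, if the wrist force passes 120 N, or if a joint passes its speed limit or range.

## Working session

There is one attempt and no reset: what is moved stays moved. The work goes in short steps, Python scripts to look and compute and a tool call to move; the robot and the scene stay as the last step left them, time stands still between calls to the robot, and variables do not carry over. Pictures are saved under pics/ and viewed, at most 10 in all, crops included, and the job is handed in when it is done.

Besides the shell and the picture viewer there is one more tool, called as name([rows], argument=value, ...), one row to a line, values as JSON. jog_arm: Moves the arm, as the interface text tells. Its arguments: {"type":"object","properties":{"motion":{"type":"array"}},"required":["motion"]}

```bash
mkdir -p pics; cat > h.py <<'E'
import numpy as np, cv2
from workcell import readout, camera, bot
from scipy.spatial.transform import Rotation as Rn
def grab(name,tag):
    c=camera(name); cv2.imwrite(f'pics/{tag}.png',c['pixels'][:,:,::-1]); np.savez(f'pics/{tag}.npz',K=c['K'],rvec=c['rvec'],tvec=c['tvec']); return c
def load(tag): return np.load(f'pics/{tag}.npz')
def ray(c,u,v,z):
    R=cv2.Rodrigues(np.array(c['rvec'],float))[0]; t=np.array(c['tvec'],float).ravel()
    o=-R.T@t; d=R.T@np.linalg.inv(c['K'])@[u,v,1]
    return o+d*(z-o[2])/d[2]
def proj(c,P):
    return cv2.projectPoints(np.array(P,float).reshape(-1,3),np.array(c['rvec'],float),np.array(c['tvec'],float),np.array(c['K'],float),None)[0][:,0]
E
python3 - <<'E'
from h import *
grab('top','top0');grab('scene','scene0')
o=readout.get_obs()
for k,v in o.items(): print(k,np.round(v,3))
print(bot.tcp_to_grasp)
E
```

```text
clock 0.1
joint_pos [-1.148  0.241  0.004  1.335  0.     1.571]
joint_vel [-0.    -0.003  0.003 -0.001 -0.001 -0.001]
tau [-0.0000e+00 -3.7314e+01  2.5301e+01  1.1000e-02 -0.0000e+00  0.0000e+00]
eef_pos [ 0.205 -0.455  0.192]
tool_rot [ 0.978  0.21  -0.    -0.001]
ft_force [-0.295 -0.33  -0.524]
ft_torque [-0.061  0.01   0.038]
grasp_force 0.0
grip_width 0.086
0.0187
```

View pics/top0.png

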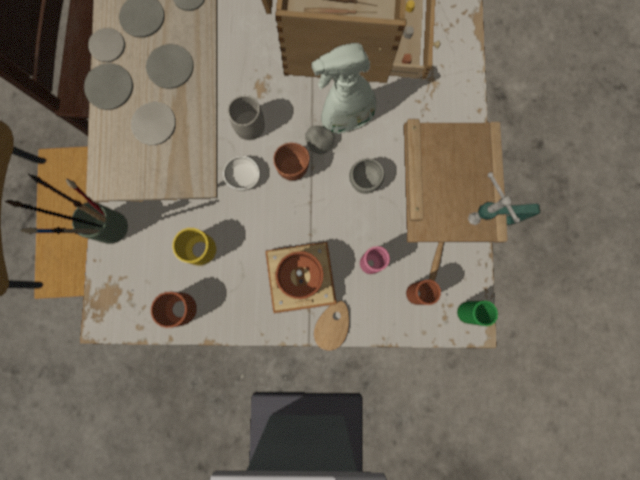

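View pics/scene0.png

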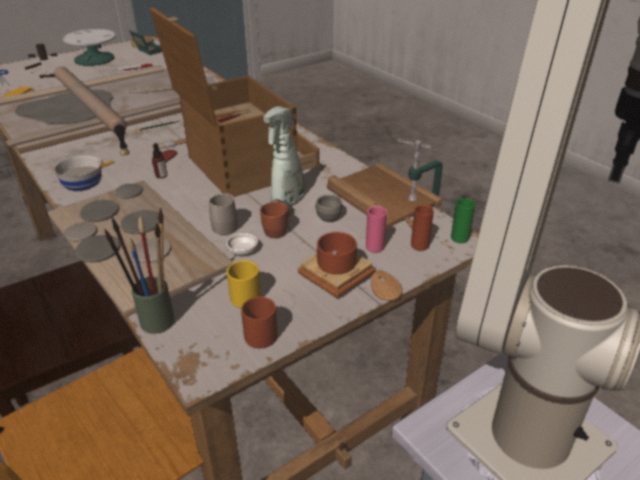

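The top view shows the stand at about (300,276), the medium pot at left (173,309), the small terracotta pot at right (424,292), and pink and green decoys. The yellow pot is at (193,246). Next I'll enlarge these for rim readings.

```bash
python3 - <<'E'
from h import *
im=cv2.imread('pics/top0.png')
def cr(cx,cy,w,h,s): return cv2.resize(im[cy-h:cy+h,cx-w:cx+w],None,fx=s,fy=s,interpolation=cv2.INTER_CUBIC)
a=cr(300,275,40,40,5) # 400x400
b=cr(173,308,25,20,8) #400x320 -> 
c=cr(424,292,25,20,8)
b=cv2.resize(b,(400,320));
out=np.zeros((600,800,3),np.uint8); out[:400,:400]=a; 
b5=cr(173,308,40,30,5); c5=cr(424,292,40,30,5)
out[:300,400:]=b5; out[300:,400:]=c5
cv2.imwrite('pics/crop0.png',out)
c=load('top0')
R=cv2.Rodrigues(c['rvec'])[0]; print(-R.T@c['tvec'].ravel(), R.round(3).tolist(), c['K'][0,0])
print(ray(c,300,275,.088),ray(c,173,308,.076),ray(c,424,292,.1))
E
```

```text
[ 0.45927052 -0.03121332  0.91273461] [[0.011, -1.0, 0.01], [-0.989, -0.013, -0.145], [0.145, -0.008, -0.989]] 474.2657870340928
[ 5.07402034e-01 -2.32880128e-05  8.80000000e-02] [0.44826003 0.21999511 0.076     ] [ 0.48028155 -0.21233857  0.1       ]
```

View pics/crop0.png

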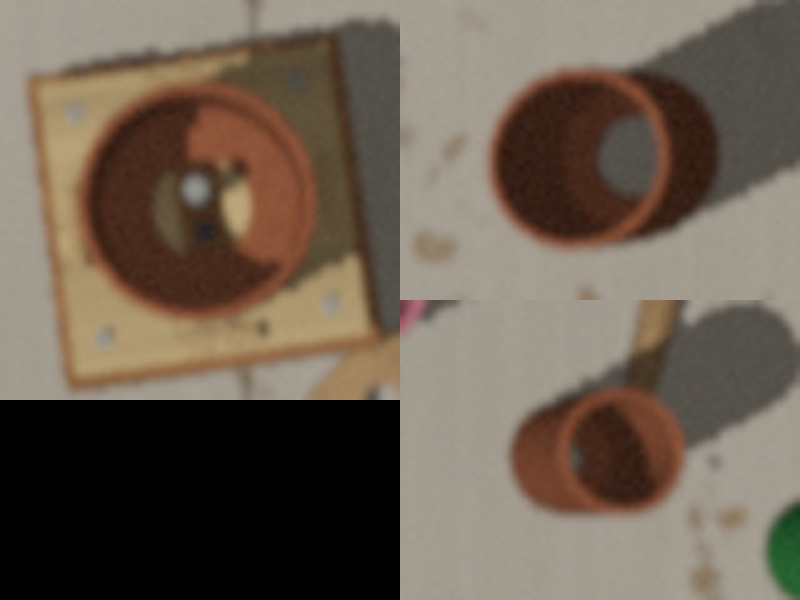

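Readings: the large rim centre is at (299.7,275.2), the pin top is bright at (299.2,272.8) toward the far end, the medium rim centre is at (169,309.6) and the small rim centre at (429,292).

```bash
python3 - <<'E'
from h import *
c=load('top0')
def P(n,u,v,z): p=ray(c,u,v,z); print(n,p.round(4)); return p
f=lambda x,y,ox,oy:( (x+.5)/5-.5+ox,(y+.5)/5-.5+oy)
for n,(l,r,t,b),(ox,oy),z in [('large',(80,317,82,320),(260,235),.088),('med',(90,270,70,247),(133,278),.076),('small',(165,285,88,212),(384,262),.1)]:
    P(n,*f((l+r)/2,(t+b)/2,ox,oy),z)
    print(' dia',np.linalg.norm(ray(c,*f(l,0,ox,oy),z)-ray(c,*f(r,0,ox,oy),z)))
P('pin',*f(196,189,260,235),.062)
q=[P('c',*f(x,y,260,235),.03) for x,y in [(33,78),(335,37),(375,340),(72,388)]]
print('ctr',np.mean(q,0), 'side',[np.linalg.norm(q[i]-q[i-1]) for i in range(4)])
d=q[0]-q[3]+q[1]-q[2]; print('yaw',np.arctan2(d[1],d[0])); d=q[0]-q[1]+q[3]-q[2]; print(np.arctan2(-d[0],d[1]))
E
```

```text
large [0.5077 0.0012 0.088 ]
 dia 0.08321147126253513
med [0.4459 0.2275 0.076 ]
 dia 0.06293183606732193
small [ 0.481  -0.2202  0.1   ]
 dia 0.04140495688020481
pin [0.5135 0.0032 0.062 ]
c [0.5563 0.0662 0.03  ]
c [ 0.5732 -0.0466  0.03  ]
c [ 0.4608 -0.0625  0.03  ]
c [0.4421 0.0486 0.03  ]
ctr [0.50809457 0.00142787 0.03      ] side [np.float64(0.11553529954212634), np.float64(0.11402570035198353), np.float64(0.11349449545957542), np.float64(0.11265603049878242)]
yaw 0.14640507435340508
0.15753069440319817
```

```bash
cat >> h.py <<'E'
def go(x,y,z,yang=None):
    "shift (mm, tool axes) and spin (deg) from the measured pose to world target, tool y at angle yang (deg)"
    o=readout.get_obs(); R=Rn.from_quat(o['tool_rot']).as_matrix(); p=np.array(o['eef_pos'])
    cur=np.degrees(np.arctan2(R[1,1],R[0,1])); s=0 if yang is None else -((yang-cur+180)%360-180)
    print('shift',(1000*R.T@(np.array([x,y,z])-p)).round(1),'spin',round(s,1),'| now',p.round(4),'yang',cur.round(1),'tilt',np.degrees(np.arccos(-R[2,2])).round(2),'q',np.round(o['joint_pos'],2),'F',np.round(o['ft_force'],1),'w',np.round(o['grip_width'],4),o['grasp_force'],'t',o['clock'])
E
python3 -c "
from h import *
go(.446,.2275,.16,27)"
```

```text
shift [ 500.1 -523.8   32.5] spin -92.8 | now [ 0.2049 -0.4554  0.1915] yang -65.8 tilt 0.11 q [-1.15  0.24  0.    1.34  0.    1.57] F [-0.3 -0.3 -0.5] w 0.0856 0.0 t 0.1
```

jog_arm([
  {"x":500,"y":-524,"z":20,"spin":-93,"fingers":-1},
  {"x":500,"y":-524,"z":20,"spin":-93,"fingers":-1},
  {"x":500,"y":-524,"z":20,"spin":-93,"fingers":-1},
  {"x":500,"y":-524,"z":20,"spin":-93,"fingers":-1},
  {"x":500,"y":-524,"z":20,"spin":-93,"fingers":-1},
  {"x":500,"y":-524,"z":20,"spin":-93,"fingers":-1},
  {"x":500,"y":-524,"z":20,"spin":-93,"fingers":-1},
  {"x":500,"y":-524,"z":20,"spin":-93,"fingers":-1},
])

```text
clock: 1.1
eef_pos: [0.3716, 0.0174, 0.1785]
tool_rot: [0.57, 0.822, 0.0, 0.0]
ft_force: [1.1, -0.9, 0.2]
grip_width: 0.0853
grasp_force: 0.0
```

```bash
python3 -c "
from h import *
go(.446,.2275,.16,27)"
```

```text
shift [170.7 143.3  18.5] spin -6.5 | now [0.3716 0.0174 0.1785] yang 20.5 tilt 0.04 q [ 0.05 -0.01 -0.32  1.26 -0.    1.26] F [ 1.1 -0.9  0.2] w 0.0853 0.0 t 1.1
```

jog_arm([
  {"x":171,"y":143,"z":0,"spin":-6.5,"fingers":-1},
  {"x":171,"y":143,"z":0,"spin":-6.5,"fingers":-1},
  {"x":171,"y":143,"z":0,"spin":-6.5,"fingers":-1},
  {"x":171,"y":143,"z":0,"spin":-6.5,"fingers":-1},
  {"x":171,"y":143,"z":0,"spin":-6.5,"fingers":-1},
  {"x":171,"y":143,"z":0,"spin":-6.5,"fingers":-1},
])

```text
clock: 1.85
eef_pos: [0.446, 0.2245, 0.1779]
tool_rot: [0.525, 0.851, -0.001, -0.0]
ft_force: [-0.7, -0.0, -0.1]
grip_width: 0.0855
grasp_force: 0.0
```

```bash
python3 -c "
from h import *
go(.446,.2275,.041,27)
c=grab('wrist','w1')
t=np.linspace(0,2*np.pi,60)
P=np.c_[.446+.032*np.cos(t),.2275+.032*np.sin(t),0*t+.076]
im=cv2.imread('pics/w1.png')
cv2.polylines(im,[proj(c,P).round().astype(int)],True,(255,255,0),1)
cv2.imwrite('pics/w1o.png',im)
"
```

```text
shift [  2.7   1.6 136.9] spin -0.3 | now [0.446  0.2245 0.1779] yang 26.7 tilt 0.11 q [ 0.47  0.25 -0.02  1.3  -0.    1.57] F [-0.7 -0.  -0.1] w 0.0855 0.0 t 1.85
```

View pics/w1o.png

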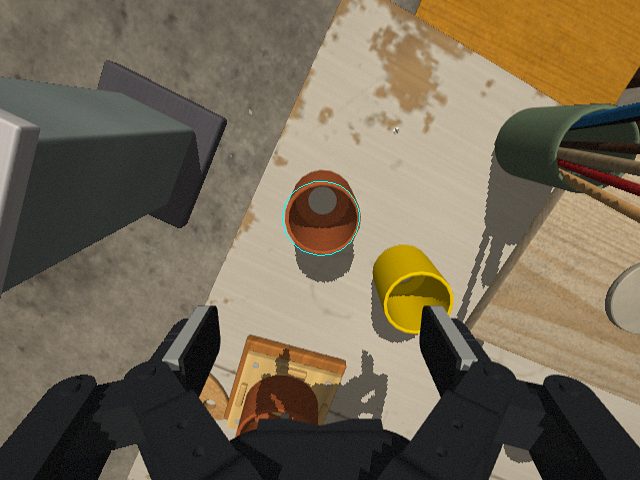

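The overlaid rim circle, centred at about (322,218), matches the medium pot's rim, so I'll descend and grip.

jog_arm([
  {"x":3,"y":1.6,"z":50,"fingers":-1},
  {"x":3,"y":1.6,"z":95,"fingers":-1},
  {"x":3,"y":1.6,"z":125,"fingers":-1},
  {"x":3,"y":1.6,"z":137,"fingers":-1},
  {"x":3,"y":1.6,"z":137,"fingers":-1},
  {"x":3,"y":1.6,"z":137,"fingers":1},
  {"x":3,"y":1.6,"z":137,"fingers":1},
  {"x":3,"y":1.6,"z":137,"fingers":1},
])

```text
validation failed for argument at $.mo...
```

```bash
python3 -c "
from h import *
go(.446,.2275,.041,27)"
```

```text
shift [  3.    1.6 137.2] spin -0.4 | now [0.4461 0.2242 0.1782] yang 26.6 tilt 0.08 q [ 0.47  0.25 -0.02  1.3  -0.    1.57] F [ 0.  -0.8  0.3] w 0.0857 0.0 t 1.9
```

jog_arm([
  {"x":3,"y":1.6,"z":50,"spin":0,"fingers":-1},
  {"x":3,"y":1.6,"z":95,"spin":0,"fingers":-1},
  {"x":3,"y":1.6,"z":125,"spin":0,"fingers":-1},
  {"x":3,"y":1.6,"z":137,"spin":0,"fingers":-1},
  {"x":3,"y":1.6,"z":137,"spin":0,"fingers":-1},
  {"x":3,"y":1.6,"z":137,"spin":0,"fingers":1},
  {"x":3,"y":1.6,"z":137,"spin":0,"fingers":1},
  {"x":3,"y":1.6,"z":137,"spin":0,"fingers":1},
])

```text
clock: 2.9
eef_pos: [0.4474, 0.2289, 0.0423]
tool_rot: [0.525, 0.851, 0.001, 0.0]
ft_force: [0.1, 0.1, -1.1]
grip_width: 0.0325
grasp_force: 0.0
```

```bash
python3 -c "
from h import *
go(.446,.2275,.041,27)"
```

```text
shift [-0.6 -1.9  1.3] spin -0.3 | now [0.4474 0.2289 0.0423] yang 26.7 tilt 0.09 q [ 0.47  0.36 -0.24  0.97  0.    1.58] F [ 0.1  0.1 -1.1] w 0.0325 0.0 t 2.9
```

The fingers closed to 32 mm with no force, so they missed. I'll look.

```bash
python3 -c "
from h import *
a=grab('wrist','w2'); b=grab('scene','s2')
im=cv2.imread('pics/w2.png'); s=cv2.imread('pics/s2.png')[200:420,150:400]
out=np.zeros((480,800,3),np.uint8); out[:300,:400]=cv2.resize(im,(400,300)); out[:352,400:]=cv2.resize(s,(400,352))
cv2.imwrite('pics/m2.png',out)"
```

```text
(no output)
```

View pics/m2.png

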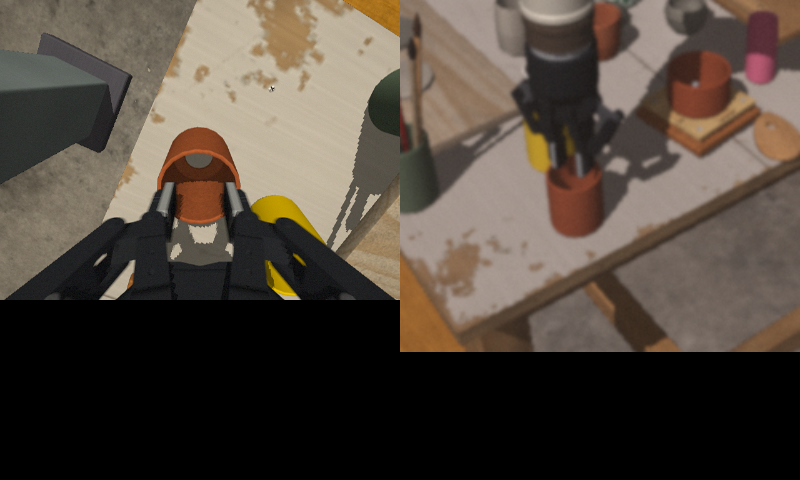

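```bash
python3 -c "
from h import *
a=load('w2'); b=load('s2'); w=load('w1')
o=readout.get_obs(); p=np.array(o['eef_pos']); R=Rn.from_quat(o['tool_rot']).as_matrix()
t=np.linspace(0,2*np.pi,60)
out=[]
for tag,c,box in [('w2',a,(120,180,400,300)),('s2',b,(240,280,100,75))]:
    im=cv2.imread(f'pics/{tag}.png')
    x,y,W,H=box; k=400/W
    im=cv2.resize(im[y:y+H,x:x+W],(400,300),interpolation=cv2.INTER_CUBIC)
    f=lambda P:((proj(c,P)-[x,y])*k).round().astype(int)
    for z,col in [(.076,(255,255,0)),(0,(0,255,0))]:
        P=np.c_[.446+.032*np.cos(t),.2275+.032*np.sin(t),0*t+z]
        cv2.polylines(im,[f(P)],True,col,1)
    g=p-R[:,2]*.0187
    for q in [p]+[g+s*R[:,1]*.016 for s in(-1,1)]: cv2.circle(im,tuple(int(v) for v in f(q)[0]),3,(255,0,255),-1)
    out.append(im)
cv2.imwrite('pics/m3.png',np.hstack(out))
Rw=cv2.Rodrigues(a['rvec'])[0]; print(-Rw.T@a['tvec'].ravel(), R[:,0],R[:,1], Rw[1])
"
```

```text
[0.41116872 0.30120365 0.22374187] [-4.48916198e-01  8.93573861e-01  2.90367336e-05] [8.93573595e-01 4.48916039e-01 7.87238285e-04] [ 0.42382851 -0.84830508  0.31740806]
```

View pics/m3.png

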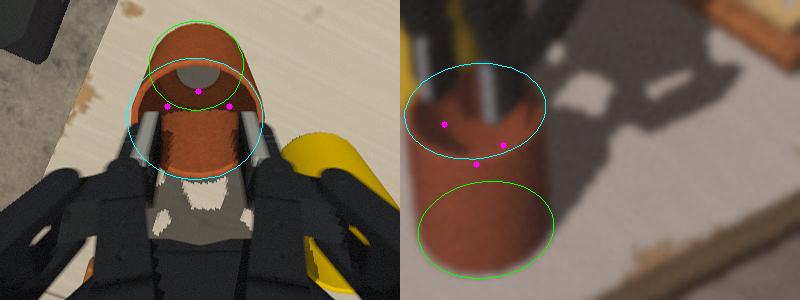

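```bash
python3 -c "
from h import *
a=load('w2'); b=load('s2')
M=lambda c:c['K']@np.c_[cv2.Rodrigues(c['rvec'])[0],c['tvec'].ravel()]
def tri(u,v):
    X=cv2.triangulatePoints(M(a),M(b),np.array(u,float).reshape(2,1),np.array(v,float).reshape(2,1)); return (X[:3]/X[3]).ravel().round(4)
# wrist tips (left,right) x scene tips
for u in [(270,294),(365,294)]:
  for v in [(240+430/4,280+97/4),(240+490/4,280+122/4)]:
    X=tri(u,v); print(u,v,X,(proj(a,X)[0]-u).round(1),(proj(b,X)[0]-v).round(1))
for z in (.05,.076,.09): print(z,ray(a,270,294,z),ray(a,365,294,z))
go(.446,.2275,.041,27)"
```

```text
(270, 294) (347.5, 304.25) [ 0.4256  0.0722 -0.0125] [-59.6  95.3] [-14.4  10.3]
(270, 294) (362.5, 310.5) [ 0.4271  0.0354 -0.0544] [-59.2  92.1] [-15.9  11.1]
(365, 294) (347.5, 304.25) [ 0.453   0.0768 -0.0179] [-120.5   98.4] [-24.2   5.7]
(365, 294) (362.5, 310.5) [ 0.4536  0.0455 -0.053 ] [-125.2   95.4] [-27.4   5.6]
0.05 [0.42786252 0.20809445 0.05      ] [0.47470177 0.23146558 0.05      ]
0.076 [0.42536434 0.22202799 0.076     ] [0.46519422 0.24190169 0.076     ]
0.09 [0.42401917 0.22953066 0.09      ] [0.46007477 0.24752114 0.09      ]
shift [-0.7 -1.5  0.9] spin -0.3 | now [0.447  0.2288 0.0419] yang 26.7 tilt 0.05 q [ 0.47  0.36 -0.24  0.97  0.    1.58] F [ 0.1 -0.6 -0.6] w 0.0165 0.0 t 3.0
```

```bash
python3 -c "
from h import *
w=load('w1'); p=np.array([.446,.2245,.1779])
for tag,L,Rr,p in [('w1',(208,308),(432,308),[.446,.2245,.1779]),('w2',(270,294),(365,294),[.4474,.2289,.0423])]:
  c=load(tag)
  for dz in (0,.01,.02,.03,.04):
    l=ray(c,*L,p[2]+dz); r=ray(c,*Rr,p[2]+dz); print(tag,dz,((l+r)/2-p).round(4)[:2],np.linalg.norm(l-r).round(4))
c=grab('wrist','w3'); im=cv2.imread('pics/w3.png')[150:450,120:520]; cv2.imwrite('pics/w3c.png',cv2.resize(im,(800,600)))
go(.446,.2275,.041,27)"
```

```text
w1 0 [ 0.0109 -0.0202] 0.1307
w1 0.01 [ 0.0084 -0.0151] 0.1235
w1 0.02 [ 0.0058 -0.01  ] 0.1163
w1 0.03 [ 0.0032 -0.0048] 0.1091
w1 0.04 [0.0007 0.0003] 0.1019
w2 0 [ 0.0057 -0.0127] 0.0547
w2 0.01 [ 0.0034 -0.008 ] 0.0517
w2 0.02 [ 0.001  -0.0034] 0.0486
w2 0.03 [-0.0013  0.0013] 0.0456
w2 0.04 [-0.0036  0.006 ] 0.0426
shift [-0.7 -1.4  0.8] spin -0.3 | now [0.4469 0.2287 0.0418] yang 26.7 tilt 0.03 q [ 0.47  0.36 -0.24  0.97 -0.    1.58] F [ 0.2  0.2 -0.8] w 0.0084 0.0 t 3.05
```

View pics/w3c.png

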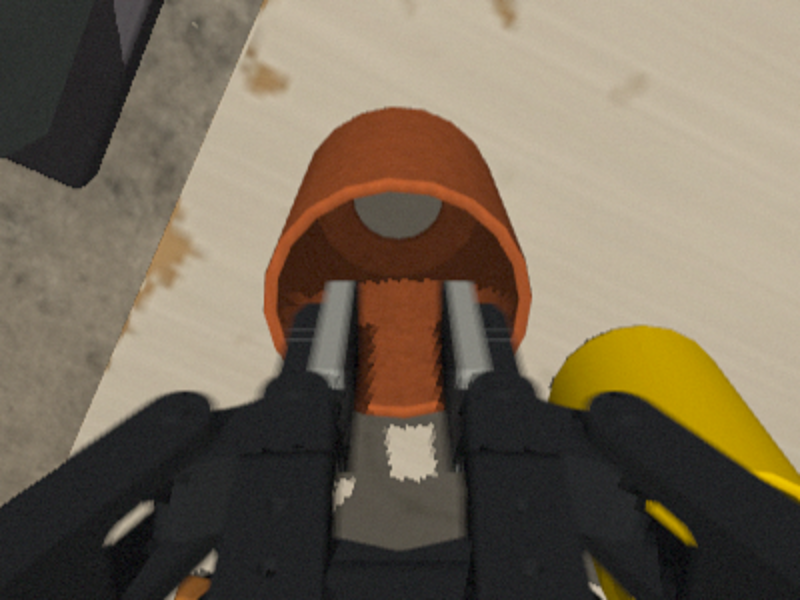

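```bash
python3 -c "
from h import *
o=readout.get_obs(); p=np.array(o['eef_pos']); R=Rn.from_quat(o['tool_rot']).as_matrix()
b=load('s2');a=load('w3')
for dz in (0,.005,.01,.02,.03,.04,.05):
  for s in(-1,1):
    q=[p+[0,0,dz]+R[:,1]*s*.014+R[:,0]*x for x in(-.011,.011)]
    print(dz,s,'scene',((proj(b,q)-[240,280])*4).round().tolist(),'w3',((proj(a,q)-[120,150])*2).round().tolist())
"
```

```text
0 -1 scene [[115.0, 159.0], [90.0, 189.0]] w3 [[348.0, 279.0], [346.0, 207.0]]
0 1 scene [[64.0, 140.0], [38.0, 169.0]] w3 [[446.0, 279.0], [447.0, 207.0]]
0.005 -1 scene [[114.0, 151.0], [89.0, 181.0]] w3 [[347.0, 287.0], [345.0, 214.0]]
0.005 1 scene [[63.0, 132.0], [37.0, 162.0]] w3 [[447.0, 287.0], [449.0, 213.0]]
0.01 -1 scene [[114.0, 143.0], [88.0, 173.0]] w3 [[346.0, 295.0], [343.0, 221.0]]
0.01 1 scene [[62.0, 125.0], [36.0, 154.0]] w3 [[448.0, 295.0], [450.0, 220.0]]
0.02 -1 scene [[112.0, 127.0], [87.0, 157.0]] w3 [[343.0, 314.0], [341.0, 236.0]]
0.02 1 scene [[61.0, 109.0], [35.0, 138.0]] w3 [[451.0, 314.0], [453.0, 236.0]]
0.03 -1 scene [[111.0, 111.0], [85.0, 141.0]] w3 [[340.0, 334.0], [337.0, 253.0]]
0.03 1 scene [[59.0, 93.0], [33.0, 122.0]] w3 [[454.0, 334.0], [456.0, 252.0]]
0.04 -1 scene [[110.0, 95.0], [84.0, 125.0]] w3 [[337.0, 357.0], [334.0, 272.0]]
0.04 1 scene [[58.0, 76.0], [31.0, 105.0]] w3 [[457.0, 357.0], [459.0, 271.0]]
0.05 -1 scene [[108.0, 79.0], [82.0, 108.0]] w3 [[333.0, 383.0], [329.0, 293.0]]
0.05 1 scene [[56.0, 60.0], [30.0, 89.0]] w3 [[461.0, 383.0], [463.0, 293.0]]
```

Both views place the real fingertips about 44 mm behind the reported TCP (at this width), so the fingers closed above the rim. The pot hasn't moved. I'll lift, open, descend to a reported z of about 0 and grip.

jog_arm([
  {"x":0,"y":0,"z":-25,"spin":0,"fingers":-1},
  {"x":0,"y":-1,"z":-25,"spin":0,"fingers":-1},
  {"x":0,"y":-1,"z":-25,"spin":0,"fingers":-1},
  {"x":0,"y":-1,"z":-25,"spin":0,"fingers":-1},
  {"x":0,"y":-1,"z":-25,"spin":0,"fingers":-1},
  {"x":0,"y":-1,"z":0,"spin":0,"fingers":-1},
  {"x":0,"y":-1,"z":20,"spin":0,"fingers":-1},
  {"x":0,"y":-1,"z":40,"spin":0,"fingers":-1},
])

```text
clock: 4.05
eef_pos: [0.4457, 0.228, 0.0006]
tool_rot: [0.525, 0.851, -0.0, -0.0]
ft_force: [-0.2, 0.4, -0.2]
grip_width: 0.0855
grasp_force: 0.0
```

jog_arm([
  {"x":0,"y":0,"z":2,"spin":0,"fingers":-1},
  {"x":0,"y":0,"z":2,"spin":0,"fingers":1},
  {"x":0,"y":0,"z":2,"spin":0,"fingers":1},
  {"x":0,"y":0,"z":2,"spin":0,"fingers":1},
  {"x":0,"y":0,"z":2,"spin":0,"fingers":1},
  {"x":0,"y":0,"z":2,"spin":0,"fingers":1},
])

```text
clock: 4.8
eef_pos: [0.4469, 0.2286, 0.0006]
tool_rot: [0.525, 0.851, 0.001, 0.001]
ft_force: [0.5, 1.1, 6.6]
grip_width: 0.0634
grasp_force: 66.4
```

```bash
python3 -c "
from h import *
go(.5085,.0015,.15,0)"
```

```text
shift [-230.6  -46.5 -149.5] spin 26.7 | now [0.4469 0.2286 0.0006] yang 26.7 tilt 0.14 q [ 0.47  0.41 -0.29  0.86 -0.    1.58] F [0.5 1.1 6.6] w 0.0634 66.38651870191097 t 4.8
```

jog_arm([
  {"x":0,"y":0,"z":-50,"spin":0,"fingers":1},
  {"x":0,"y":0,"z":-110,"spin":0,"fingers":1},
  {"x":-50,"y":-10,"z":-130,"spin":5,"fingers":1},
  {"x":-100,"y":-20,"z":-130,"spin":12,"fingers":1},
  {"x":-150,"y":-30,"z":-130,"spin":20,"fingers":1},
  {"x":-200,"y":-40,"z":-130,"spin":26.7,"fingers":1},
  {"x":-231,"y":-45.5,"z":-130,"spin":26.7,"fingers":1},
  {"x":-231,"y":-45.5,"z":-130,"spin":26.7,"fingers":1},
])

```text
clock: 5.8
eef_pos: [0.509, -0.0008, 0.129]
tool_rot: [0.709, 0.705, -0.0, -0.0]
ft_force: [0.8, 0.7, -0.8]
grip_width: 0.0637
grasp_force: 66.8
```

```bash
python3 - <<'E'
from h import *
go(.5095,.0015,.045,0)
c=grab('wrist','w4'); b=grab('scene','s4')
o=readout.get_obs(); p=o['eef_pos']
t=np.linspace(0,2*np.pi,60)
out=[]
for tag,c,box in [('w4',c,(120,100,400,300)),('s4',b,(270,160,133,100))]:
    im=cv2.imread(f'pics/{tag}.png'); x,y,W,H=box; k=400/W
    im=cv2.resize(im[y:y+H,x:x+W],(400,300),interpolation=cv2.INTER_CUBIC)
    for cx,cy,r,z,col in [(.5078,.0013,.042,.088,(0,255,0)),(p[0],p[1],.032,p[2]+.076,(255,255,0)),(p[0],p[1],.032,p[2],(255,0,255))]:
        P=np.c_[cx+r*np.cos(t),cy+r*np.sin(t),0*t+z]
        cv2.polylines(im,[((proj(c,P)-[x,y])*k).round().astype(int)],True,col,1)
    out.append(im)
cv2.imwrite('pics/m4.png',np.hstack(out))
E
```

```text
shift [ 2.3  0.6 84. ] spin -0.3 | now [ 0.509  -0.0008  0.129 ] yang -0.3 tilt 0.04 q [-0.    0.3  -0.09  1.19 -0.    1.57] F [ 0.8  0.7 -0.8] w 0.0637 66.75215966999531 t 5.8
```

View pics/m4.png

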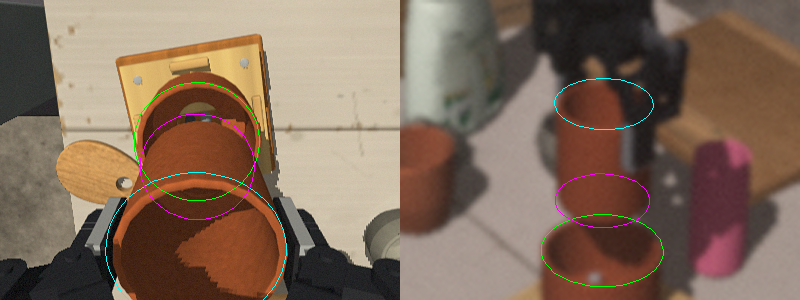

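The held pot lines up with the tool, and the large rim overlay, centred at about (197,140) in the wrist crop, matches. Lowering now.

jog_arm([
  {"x":2,"y":0.6,"z":10,"spin":0,"fingers":1},
  {"x":2,"y":0.6,"z":30,"spin":0,"fingers":1},
  {"x":2,"y":0.6,"z":50,"spin":0,"fingers":1},
  {"x":2,"y":0.6,"z":70,"spin":0,"fingers":1},
  {"x":2,"y":0.6,"z":80,"spin":0,"fingers":1},
  {"x":2,"y":0.6,"z":84,"spin":0,"fingers":1},
  {"x":2,"y":0.6,"z":84,"spin":0,"fingers":1},
  {"x":2,"y":0.6,"z":84,"spin":0,"fingers":1},
])

```text
clock: 6.9
eef_pos: [0.5102, 0.0034, 0.0462]
tool_rot: [0.707, 0.707, 0.001, 0.001]
ft_force: [0.9, 0.6, -2.0]
grip_width: 0.0638
grasp_force: 66.7
```

```bash
python3 -c "
from h import *
go(.5095,.0015,.043,0)"
```

```text
shift [-1.9 -0.7  3.2] spin -0.0 | now [0.5102 0.0034 0.0462] yang -0.0 tilt 0.08 q [ 0.01  0.37 -0.22  0.98  0.    1.58] F [ 0.9  0.6 -2. ] w 0.0638 66.74917247146368 t 6.9
```

jog_arm([
  {"x":-2,"y":0,"z":2,"spin":0,"fingers":1},
  {"x":-2,"y":0,"z":3,"spin":0,"fingers":1},
  {"x":-2,"y":0,"z":3,"spin":0,"fingers":1},
])

```text
clock: 7.28
eef_pos: [0.51, 0.001, 0.0431]
tool_rot: [0.707, 0.707, 0.0, 0.001]
ft_force: [-1.6, -0.4, 2.7]
grip_width: 0.0636
grasp_force: 69.2
```

jog_arm([
  {"x":0,"y":0,"z":0.5,"spin":0,"fingers":-1},
  {"x":0,"y":0,"z":0,"spin":0,"fingers":-1},
  {"x":0,"y":0,"z":0,"spin":0,"fingers":-1},
  {"x":0,"y":0,"z":0,"spin":0,"fingers":-1},
  {"x":0,"y":0,"z":-60,"spin":0,"fingers":-1},
  {"x":0,"y":0,"z":-120,"spin":0,"fingers":-1},
  {"x":0,"y":0,"z":-160,"spin":0,"fingers":-1},
  {"x":0,"y":0,"z":-160,"spin":0,"fingers":-1},
])

```text
clock: 8.28
eef_pos: [0.5122, 0.0013, 0.2065]
tool_rot: [0.707, 0.707, 0.003, 0.003]
ft_force: [-0.1, -0.5, -0.2]
grip_width: 0.0851
grasp_force: 0.0
```

```bash
python3 -c "
from h import *
go(.481,-.2202,.2,-25)
im=grab('top','t5')['pixels'][:,:,::-1][225:325,233:366]; a=cv2.resize(im,(400,300),interpolation=3)
im=grab('scene','s5')['pixels'][:,:,::-1][190:290,270:403]; b=cv2.resize(im,(400,300),interpolation=3)
cv2.imwrite('pics/m5.png',np.hstack([a,b]))"
```

```text
shift [-221.5  -31.1    6.2] spin 25.0 | now [0.5122 0.0013 0.2065] yang -0.0 tilt 0.48 q [ 0.    0.25  0.06  1.37 -0.    1.57] F [-0.1 -0.5 -0.2] w 0.0851 0.0 t 8.275
```

View pics/m5.png

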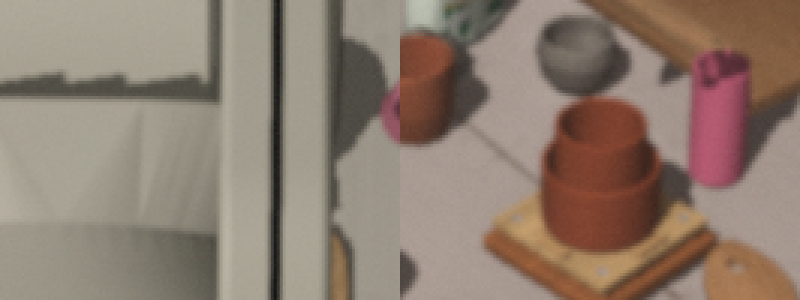

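The medium pot is nested upright in the large one: its rim is at about (602,118) in the right crop, centred. On to the small pot.

jog_arm([
  {"x":-55,"y":-8,"z":0,"spin":7,"fingers":-1},
  {"x":-110,"y":-16,"z":10,"spin":15,"fingers":-1},
  {"x":-165,"y":-24,"z":20,"spin":23,"fingers":-1},
  {"x":-210,"y":-30,"z":40,"spin":25,"fingers":-1},
  {"x":-221,"y":-31,"z":56,"spin":25,"fingers":-1},
  {"x":-221,"y":-31,"z":56,"spin":25,"fingers":-1},
  {"x":-221,"y":-31,"z":56,"spin":25,"fingers":-1},
])

```text
clock: 9.25
eef_pos: [0.4785, -0.2184, 0.1463]
tool_rot: [0.843, 0.538, -0.0, -0.001]
ft_force: [-0.1, 0.5, -0.0]
grip_width: 0.0852
grasp_force: 0.0
```

```bash
python3 - <<'E'
from h import *
go(.481,-.2202,.029,-25)
c=grab('wrist','w6'); im=c['pixels']
hsv=cv2.cvtColor(im,cv2.COLOR_RGB2HSV)
# rim fit: circle radius .022 at z=.1, maximise gradient across projected circle over xy
g=cv2.GaussianBlur(cv2.cvtColor(im,cv2.COLOR_RGB2LAB)[:,:,1].astype(np.float32),(0,0),1)
t=np.linspace(0,2*np.pi,120)
ci=lambda x,y,r:proj(c,np.c_[x+r*np.cos(t),y+r*np.sin(t),0*t+.1]).astype(np.float32)
S=lambda P,ch:cv2.remap(ch,P[:,0][None],P[:,1][None],1)[0]
V=cv2.GaussianBlur(im[:,:,0].astype(np.float32),(0,0),1)
best=[]
for dx in np.arange(-8,8.1,.5):
  for dy in np.arange(-8,8.1,.5):
    x,y=.481+dx/1e3,-.2202+dy/1e3
    # bright rim ring (18.5-22) versus inner
    best.append((S(ci(x,y,.0203),V).mean()-.5*S(ci(x,y,.0165),V).mean()-.5*S(ci(x,y,.0235),V).mean(),dx,dy))
best.sort(); print(best[-6:])
out=im[:,:,::-1].copy(); s,dx,dy=best[-1]
for a,b,col in [(0,0,(255,255,0)),(dx,dy,(0,255,0))]: cv2.polylines(out,[ci(.481+a/1e3,-.2202+b/1e3,.022).round().astype(int)],True,col,1)
u=proj(c,[.481,-.2202,.1])[0].round().astype(int); print(u)
x0,y0=max(0,u[0]-80),max(0,u[1]-60)
cv2.imwrite('pics/m6.png',cv2.resize(out[y0:y0+120,x0:x0+160],(640,480),interpolation=3))
E
```

```text
shift [ -0.6   3.1 117.3] spin 0.1 | now [ 0.4785 -0.2184  0.1463] yang -24.9 tilt 0.06 q [-0.43  0.32 -0.01  1.24  0.    1.58] F [-0.1  0.5 -0. ] w 0.0852 0.0 t 9.25
[(np.float32(45.18528), np.float64(0.5), np.float64(0.0)), (np.float32(45.516197), np.float64(0.0), np.float64(0.0)), (np.float32(47.277588), np.float64(0.5), np.float64(1.0)), (np.float32(47.62288), np.float64(0.5), np.float64(0.5)), (np.float32(47.879707), np.float64(0.0), np.float64(1.0)), (np.float32(48.02215), np.float64(0.0), np.float64(0.5))]
[323 246]
```

View pics/m6.png

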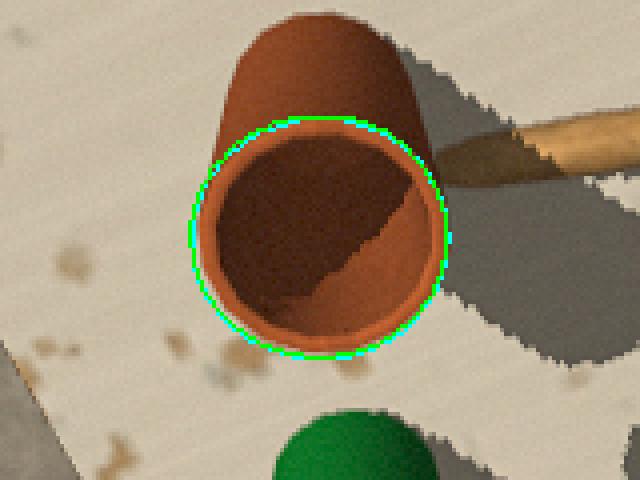

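The fitted green circle matches the small pot's rim, centred at about (320,237) in the crop. Descending and gripping.

jog_arm([
  {"x":0,"y":3,"z":0,"spin":0,"fingers":-1},
  {"x":0,"y":3,"z":40,"spin":0,"fingers":-1},
  {"x":0,"y":3,"z":80,"spin":0,"fingers":-1},
  {"x":0,"y":3,"z":110,"spin":0,"fingers":-1},
  {"x":0,"y":3,"z":117,"spin":0,"fingers":-1},
  {"x":0,"y":3,"z":117,"spin":0,"fingers":-1},
  {"x":0,"y":3,"z":117,"spin":0,"fingers":-1},
])

```text
clock: 10.18
eef_pos: [0.4826, -0.2215, 0.0312]
tool_rot: [0.843, 0.537, 0.001, 0.001]
ft_force: [0.7, 0.1, 0.4]
grip_width: 0.0854
grasp_force: 0.0
```

```bash
python3 -c "
from h import *
go(.481,-.2197,.029,-25)"
```

```text
shift [ 0.9 -2.2  2.2] spin -0.0 | now [ 0.4826 -0.2215  0.0312] yang -25.0 tilt 0.19 q [-0.43  0.42 -0.18  0.96  0.    1.58] F [0.7 0.1 0.4] w 0.0854 0.0 t 10.175
```

jog_arm([
  {"x":1,"y":-2,"z":2,"spin":0,"fingers":-1},
  {"x":1,"y":-2,"z":2,"spin":0,"fingers":1},
  {"x":1,"y":-2,"z":2,"spin":0,"fingers":1},
  {"x":1,"y":-2,"z":2,"spin":0,"fingers":1},
  {"x":1,"y":-2,"z":2,"spin":0,"fingers":1},
  {"x":1,"y":-2,"z":2,"spin":0,"fingers":1},
  {"x":1,"y":-2,"z":2,"spin":0,"fingers":1},
])

```text
clock: 11.05
eef_pos: [0.4802, -0.2195, 0.0281]
tool_rot: [0.844, 0.537, 0.0, 0.001]
ft_force: [-0.4, 0.5, 5.2]
grip_width: 0.043
grasp_force: 60.6
```

```bash
python3 -c "
from h import *
go(.5135,.0025,.18,0)"
```

```text
shift [ 215.2  -63.6 -152. ] spin -25.0 | now [ 0.4802 -0.2195  0.0281] yang -25.0 tilt 0.07 q [-0.43  0.42 -0.19  0.96 -0.    1.58] F [-0.4  0.5  5.2] w 0.043 60.58092802762985 t 11.05
```

jog_arm([
  {"x":0,"y":0,"z":-60,"spin":0,"fingers":1},
  {"x":0,"y":0,"z":-120,"spin":0,"fingers":1},
  {"x":10,"y":-3,"z":-155,"spin":-2,"fingers":1},
  {"x":60,"y":-18,"z":-155,"spin":-8,"fingers":1},
  {"x":110,"y":-32,"z":-155,"spin":-15,"fingers":1},
  {"x":165,"y":-48,"z":-155,"spin":-22,"fingers":1},
  {"x":205,"y":-60,"z":-155,"spin":-25,"fingers":1},
  {"x":215,"y":-63.5,"z":-155,"spin":-25,"fingers":1},
])

```text
clock: 12.05
eef_pos: [0.5127, 0.0048, 0.1815]
tool_rot: [0.706, 0.708, -0.001, -0.001]
ft_force: [-0.4, -0.5, -1.3]
grip_width: 0.0433
grasp_force: 61.8
```

jog_arm([
  {"x":0,"y":0,"z":0,"spin":0,"fingers":1},
  {"x":0,"y":0,"z":0,"spin":0,"fingers":1},
  {"x":0,"y":0,"z":0,"spin":0,"fingers":1},
])

```text
clock: 12.42
eef_pos: [0.513, 0.0012, 0.1824]
tool_rot: [0.708, 0.706, -0.0, -0.0]
ft_force: [-0.1, -1.0, -1.3]
grip_width: 0.0431
grasp_force: 61.8
```

```bash
python3 - <<'E'
from h import *
go(.5135,.0025,.093,0)
c=grab('wrist','w7'); im=c['pixels']; o=readout.get_obs(); p=o['eef_pos']
V=cv2.GaussianBlur(im[:,:,0].astype(np.float32),(0,0),1)
t=np.linspace(0,2*np.pi,160)
S=lambda P:cv2.remap(V,P[:,0][None].astype(np.float32),P[:,1][None].astype(np.float32),1)[0]
def fit(x0,y0,z,r,w=.0035,tt=t):
    ci=lambda x,y,q:proj(c,np.c_[x+q*np.cos(tt),y+q*np.sin(tt),0*tt+z])
    B=[(S(ci(x0+a,y0+b,r-w/2)).mean()-.5*S(ci(x0+a,y0+b,r-1.6*w)).mean()-.5*S(ci(x0+a,y0+b,r+.4*w)).mean(),x0+a,y0+b) for a in np.arange(-.006,.0061,.0005) for b in np.arange(-.006,.0061,.0005)]
    B.sort(); print(np.round(B[-3:],4).tolist())
fit(p[0],p[1],p[2]-.028+.1,.022)   # small pot rim held
tt=np.linspace(0,2*np.pi,160)
# far-side arc of medium rim (nearer to camera's up side)
fit(.5095,.0015,.118,.032,tt=np.linspace(np.pi/4,3*np.pi/4,80))
E
```

```text
shift [ 1.3  0.5 89.4] spin -0.2 | now [0.513  0.0012 0.1824] yang -0.2 tilt 0.02 q [ 0.    0.27  0.02  1.32 -0.    1.58] F [-0.1 -1.  -1.3] w 0.0431 61.761713325977325 t 12.425
[[47.2153, 0.5126, 0.0003], [47.3572, 0.5131, 0.0003], [48.8132, 0.5131, -0.0002]]
[[77.2389, 0.511, 0.001], [77.3125, 0.51, 0.001], [78.2198, 0.5105, 0.001]]
```

jog_arm([
  {"x":2,"y":0.5,"z":5,"spin":0,"fingers":1},
  {"x":2,"y":0.5,"z":25,"spin":0,"fingers":1},
  {"x":2,"y":0.5,"z":45,"spin":0,"fingers":1},
  {"x":2,"y":0.5,"z":65,"spin":0,"fingers":1},
  {"x":2,"y":0.5,"z":80,"spin":0,"fingers":1},
  {"x":2,"y":0.5,"z":84,"spin":0,"fingers":1},
  {"x":2,"y":0.5,"z":84,"spin":0,"fingers":1},
])

```text
clock: 13.35
eef_pos: [0.5138, 0.0044, 0.0986]
tool_rot: [0.707, 0.707, 0.0, 0.0]
ft_force: [0.5, 0.7, -0.5]
grip_width: 0.0428
grasp_force: 61.8
```

```bash
python3 -c "
from h import *
go(.5135,.0030,.088,0)"
```

```text
shift [-1.4 -0.3 10.6] spin -0.0 | now [0.5138 0.0044 0.0986] yang -0.0 tilt 0.0 q [ 0.01  0.33 -0.13  1.11  0.    1.58] F [ 0.5  0.7 -0.5] w 0.0428 61.7720103263855 t 13.35
```

jog_arm([
  {"x":-1,"y":0,"z":3,"spin":0,"fingers":1},
  {"x":-1,"y":0,"z":6,"spin":0,"fingers":1},
  {"x":-1,"y":0,"z":8,"spin":0,"fingers":1},
  {"x":-1,"y":0,"z":10,"spin":0,"fingers":1},
  {"x":-1,"y":0,"z":11,"spin":0,"fingers":1},
  {"x":-1,"y":0,"z":12,"spin":0,"fingers":1},
  {"x":-1,"y":0,"z":12,"spin":0,"fingers":1},
])

```text
clock: 14.22
eef_pos: [0.5137, 0.0035, 0.0864]
tool_rot: [0.707, 0.707, -0.0, -0.0]
ft_force: [0.9, 0.6, -0.8]
grip_width: 0.043
grasp_force: 61.8
```

```bash
python3 -c "
from h import *
go(.5135,.0030,.076,0)"
```

```text
shift [-0.5 -0.1 10.4] spin -0.0 | now [0.5137 0.0035 0.0864] yang -0.0 tilt 0.01 q [ 0.01  0.34 -0.15  1.09  0.    1.58] F [ 0.9  0.6 -0.8] w 0.043 61.772266030311584 t 14.225
```

No contact with the underside at about 58 mm, below the 62 mm pin top, so it seems to be over the pin. Continuing.

jog_arm([
  {"x":0,"y":0,"z":2,"spin":0,"fingers":1},
  {"x":0,"y":0,"z":4,"spin":0,"fingers":1},
  {"x":0,"y":0,"z":6,"spin":0,"fingers":1},
  {"x":0,"y":0,"z":8,"spin":0,"fingers":1},
  {"x":0,"y":0,"z":9,"spin":0,"fingers":1},
  {"x":0,"y":0,"z":9,"spin":0,"fingers":1},
  {"x":0,"y":0,"z":9,"spin":0,"fingers":1},
])

```text
clock: 15.1
eef_pos: [0.5137, 0.0035, 0.0775]
tool_rot: [0.707, 0.707, 0.0, 0.0]
ft_force: [0.2, 0.4, -0.7]
grip_width: 0.0432
grasp_force: 61.8
```

```bash
python3 -c "
from h import *
go(.5135,.0030,.070,0)"
```

```text
shift [-0.5 -0.2  7.5] spin -0.0 | now [0.5137 0.0035 0.0775] yang -0.0 tilt 0.0 q [ 0.01  0.35 -0.16  1.06  0.    1.58] F [ 0.2  0.4 -0.7] w 0.0432 61.77454501390457 t 15.1
```

jog_arm([
  {"x":0,"y":0,"z":1,"spin":0,"fingers":1},
  {"x":0,"y":0,"z":2,"spin":0,"fingers":1},
  {"x":0,"y":0,"z":3,"spin":0,"fingers":1},
  {"x":0,"y":0,"z":4,"spin":0,"fingers":1},
  {"x":0,"y":0,"z":4,"spin":0,"fingers":1},
])

```text
clock: 15.72
eef_pos: [0.5142, 0.0035, 0.0739]
tool_rot: [0.707, 0.707, 0.0, 0.0]
ft_force: [0.3, -0.4, 5.1]
grip_width: 0.043
grasp_force: 65.1
```

jog_arm([
  {"x":0,"y":0,"z":1,"spin":0,"fingers":1},
  {"x":0,"y":0,"z":2,"spin":0,"fingers":1},
  {"x":0,"y":0,"z":3,"spin":0,"fingers":1},
  {"x":0,"y":0,"z":3,"spin":0,"fingers":1},
])

```text
clock: 16.23
eef_pos: [0.5147, 0.0035, 0.0713]
tool_rot: [0.707, 0.707, 0.001, 0.001]
ft_force: [0.2, 0.1, 7.2]
grip_width: 0.043
grasp_force: 66.2
```

```bash
python3 -c "
from h import *
go(.5135,.0030,.068,0)"
```

```text
shift [-0.5 -1.2  3.3] spin -0.0 | now [0.5147 0.0035 0.0713] yang -0.0 tilt 0.13 q [ 0.01  0.35 -0.17  1.05  0.    1.58] F [0.2 0.1 7.2] w 0.043 66.19487299192997 t 16.225
```

jog_arm([
  {"x":0,"y":0,"z":0.7,"spin":0,"fingers":1},
  {"x":0,"y":0,"z":1.4,"spin":0,"fingers":1},
  {"x":0,"y":0,"z":2,"spin":0,"fingers":1},
  {"x":0,"y":0,"z":2,"spin":0,"fingers":1},
])

```text
clock: 16.73
eef_pos: [0.5155, 0.0035, 0.0707]
tool_rot: [0.707, 0.707, 0.002, 0.002]
ft_force: [-1.2, 0.6, 13.6]
grip_width: 0.0428
grasp_force: 69.3
```

jog_arm([
  {"x":0,"y":0,"z":0.5,"spin":0,"fingers":1},
  {"x":0,"y":0,"z":1,"spin":0,"fingers":1},
  {"x":0,"y":0,"z":1,"spin":0,"fingers":1},
  {"x":0,"y":0,"z":1,"spin":0,"fingers":1},
])

```text
clock: 17.23
eef_pos: [0.5157, 0.0035, 0.0706]
tool_rot: [0.707, 0.707, 0.002, 0.002]
ft_force: [-2.9, -0.1, 18.5]
grip_width: 0.0427
grasp_force: 71.1
```

```bash
python3 -c "
from h import *
go(.5135,.0030,.0706,0)
print(bot.job_done())"
```

```text
shift [-0.5 -2.2 -0.1] spin -0.0 | now [0.5157 0.0035 0.0706] yang -0.0 tilt 0.31 q [ 0.01  0.35 -0.17  1.04  0.    1.58] F [-2.9 -0.1 18.5] w 0.0427 71.0964380062137 t 17.225
the job is handed in; nothing more can be done
None
```

I handed the job in at 17.2 s with the medium pot nested and the small pot over the pin, held pressed down at about 18 N with the plate at its stop (judged from force and height, no final picture); no verdict came back.

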